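# Unlatch the mounting jig and hold its carrier up off the ball

## Robot

A 6-joint arm with a two-finger parallel gripper is mounted at the origin on a cart in front of the work surface, level with it; the furniture and walls round the work are solid. World frame = base frame: x ahead of the robot, y to its left, z up, the work surface at z = 0. Lengths are in m, angles in degrees, forces in N, time in s.
With the tool pointing down it reaches from about 0.25 to 0.775 m from the base axis. Payload 4 kg.
Tool frame: the origin (TCP) lies at the very end of the fingers, on their centre line; the grasp point (between the pads) lies 19 mm behind it; z points along the fingers, y is the line along which they close (so a half turn about z gives the same grasp; the last joint's range is limited). The gripper opens to 85 mm and grips with 20 to 120 N. Pads are 22 mm wide; open, the fingers measure 114 mm over their backs; the gripper's body (76 mm by 85 mm) begins 54 mm behind the grasp point. The pads swing forward as they close: fully open they stand 13 mm farther back than shut.
Start: joints at [61.587, 4.996, 78.535, -0, 96.463, -5.907], TCP at [0.211, 0.508, 0.231] pointing down, gripper open.
Joint ranges: [-177.83, 177.83], [-43.37, 116.18], [15.69, 146.23], [-61.86, 241.86], [9.47, 152.12], [-147.06, 147.06]. Speed limits (degrees/s): [159.86, 159.86, 180, 180, 180, 180].

## Interface

Orientations are given as [roll, pitch, yaw] about the fixed x, y, z axes, in that order (R = Rz(yaw) Ry(pitch) Rx(roll)).
In Python, from plant import bot gives the robot as it stands.
- The arm moves only by the shell command python3 -m jog 'ROWS' [FORCE]. ROWS is JSON, a list of rows, each a list of 3 entries, a list of its own where there are three numbers: the shift along the tool's x, y, z scaled (see below), then the turn about the tool's z scaled (see below), then the opening, from 0 (shut) to 1 (fully open). In form: [[[x, y, z], twist, jaw], ...]. A call has 1 to 5 rows; each row is the pose to reach, as a shift and turn from the pose commanded when the call began, along the tool's axes at that moment, turning the shorter way round; what a row does not reach only later rows make up. The controller multiplies each number of a shift by 25 cm and each number of a turn by pi rad. A row lasts 1/12 s, in which the tool goes at most 41.7 mm and 7.16 degrees, less where a joint would pass 70% of its speed; a pose out of reach is approached as far as the arm can. A call with a number of a shift or a turn outside -1 to 1 is refused whole. A call with a gripper value outside its range is refused whole. The fingers move at their own pace and stop on an object; FORCE is the grip in N (left out, the last holds). Time passes only in rows, so rows that repeat a pose let the fingers close. It gives the time, the measured TCP pose, the force, the opening and the grip force at its end, in the units of the state.
- bot.state(): the state, without advancing time (a new reading comes with each control period).
- bot.get_image(name): name is "scene" or "top"; returns a dict with "image" (400x640x3 uint8, red, green, blue), "fovy" (degrees; the focal length in pixels is half the picture's height over the tangent of half this angle, whatever the lens; pixels are square), "cx", "cy" (the principal point, pixels), "R" (3x3) and "t" (3): a world point X has camera coordinates R X + t. Camera axes: x right, y down, z forward; pixel columns grow to the right and rows downward; lengths in m; the calibration is good to about 2 mm. A picture is of the moment at which its call begins. There is no depth.
- bot.finish_job(): hands the job in; it is judged then, once.
The state is a dict: "t": time; "joints": joint angles; "joint_velocities": joint speeds; "effort": joint torques, N m; "tcp_pos": TCP position; "orientation": TCP orientation; "contact_force": force on the tool from outside, world axes, zero at the start; "torque": the same for the moment, N m; "grip_width": opening from 0.0 (shut) to 1.0 (fully open); "finger_force": force on a finger pad.
Only numpy, scipy, OpenCV 4.12 (cv2) and the standard library are available. Lean on these libraries where they do the work, as an engineer would, in place of code of your own. Each camera call takes 0.05 s, during which the arm holds its last target. There are 200 camera calls.

## Task

Open the plaster-cast mounting jig: pull the red lock pin straight up out of the jig and stand it, not dropping it from above, in the dark steel cup. Then pinch the blue latch plate all the way sideways toward the black plate against its spring, and with the latch kept pinched lift the hinged carrier off the ball by about 20 degrees; finish while still holding it raised by the pinched plates. Never force the carrier up while latched, and leave the yellow-lidded wax jar alone.

Things in the scene. Friction and masses are not known exactly. Their poses are not given: they have to be found in the camera images.
- jig: Mounting jig, fixed to the table: steel base plate 220 x 90 x 10 mm. Origin: centre of its underside, on the table; x runs from the coupler end (-x, roughly toward the robot) to the hinge, y across, z up. A steel ball (22 mm) stands at x = -95 mm. A hinged grey carrier lies 50 to 76 mm up over it, plaster casts between them, and bears two upright finger plates at x = -60 mm and the red pin.
- lock_pin: Loose red lock pin, 120 mm long, about 50 g, upright. Origin: centre of its foot; z runs up along it. Shank 8 mm diameter; from 83 to 116 mm above the foot a grip 14 mm in diameter. It starts in a blind square hole (9.5 mm wide, 20 deep) in the grey block between the finger plates, at jig x = -60, y = -9 mm, foot 56 mm above the table, its grip clear above the plates; it pulls straight up.
- pin_cup: Dark steel upright cup, fixed to the table: tube of 27 mm outer and 20 mm inner diameter, 50 mm tall, on a 40 mm foot. Origin: centre of its underside. The pin stands loosely in it.
- cup_floor (a point): Centre of the cup's inner floor, 6 mm above the table; the pin's foot comes to rest here.
- cup_rim (a point): Centre of the cup's mouth, 50 mm above the table.
- latch (a joint): Travel of the blue latch plate (26 mm along x, 78 to 121 mm above the table, outer face at jig y = -20 mm when latched) toward the black plate, jig +y, in m: 0 latched, 0.009 fully pulled, at a stop. Spring 2.4 N at 0, 7.8 N at 0.009. Its hook frees the ball from about 0.004; below that the carrier lifts only about 1 degree. The standing pin blocks it. It rides on the carrier.
- latch_grip (a point): Centre of the closed pinch, 103 mm above the table, on the carrier and turning with it: midway between the outer faces of blue and black plate when the latch is FULLY pulled (27 mm apart then, 36 mm latched). x toward the hinge, y from blue to black (pinch direction, along the hinge axis), z up. The black plate cannot give sideways: fingers that close symmetrically must be centred here.
- black_plate (a point): Centre of the outer face of the fixed black finger plate on the carrier (jig x = -60, y = +16 mm, 100 mm above the table); the plate is 26 mm long along x, 6 mm thick, from 76 to 121 mm up. The top of the grey block under both plates is 76 mm up.
- carrier (a joint): Angle of the hinged carrier, rad: 0 = down on the ball, grows as its coupler end rises, stop at 0.8. The carrier (about 0.45 kg with cast) falls back if let go. While it is raised the gripper may tilt with it or stay nearer upright, the plates turning a little between the fingers. A shelf board hangs 0.46 m above the table farther back: do not run the wrist into it.
- carrier_hinge (a point): Middle of the carrier's hinge axis, 55 mm above the table; the axis runs along the jig's y. The grip point is 155 mm in front of it (jig -x) and 48 mm above it when down, and swings up and back about it.
- ball_top (a point): Top of the steel hitch ball, fixed on the jig, 59 mm above the table.
- wax_yellow: Bystander: wax jar with a yellow lid, 45 mm diameter, 42 mm tall. Origin: centre of its underside.
Things that resemble listed ones, but are neither listed nor needed, are in the scene too. What is shaped like the pin_cup but pink or purple is not meant.

How it is judged:
By the outcome, as a careful person would: the job done as asked, in the order asked, and still so for the second after the job is handed in, while the arm keeps its last pose, push and grip.
It also fails if it takes over 58 s, if anything falls off the work surface, if the arm or the gripper's body presses on something with over 40 N, if the wrist force passes 120 N, or if a joint passes its speed limit or range.

## Working session

There is one attempt and no reset: what is moved stays moved. The work goes in short steps, Python scripts to look and compute and a shell command to move; the robot and the scene stay as the last step left them, time stands still between calls to the robot, and variables do not carry over. Pictures are saved under pics/ and viewed, at most 12 in all, crops included, and the job is handed in when it is done.

```bash
ls; mkdir -p pics; cat > h.py <<'E'
import numpy as np, cv2
from plant import bot
def grab(n,f):
    d=bot.get_image(n); cv2.imwrite(f'pics/{f}.png',cv2.cvtColor(d['image'],cv2.COLOR_RGB2BGR)); return d
def K(d):
    f=200/np.tan(np.radians(d['fovy'])/2); return f
def ray(d,u,v):
    f=K(d);R=np.array(d['R']);t=np.array(d['t'])
    c=-R.T@t; r=R.T@np.array([(u-d['cx'])/f,(v-d['cy'])/f,1]); return c,r/np.linalg.norm(r)
def plane(d,u,v,z):
    c,r=ray(d,u,v); return c+r*(z-c[2])/r[2]
def two(a,p,b,q):
    c1,r1=ray(a,*p);c2,r2=ray(b,*q)
    s=np.linalg.lstsq(np.c_[r1,-r2],c2-c1,rcond=None)[0]
    A=c1+s[0]*r1;B=c2+s[1]*r2; return (A+B)/2,np.linalg.norm(A-B)
def proj(d,X):
    x=np.array(d['R'])@X+d['t']; return K(d)*x[:2]/x[2]+[d['cx'],d['cy']]
E
python3 - <<'E'
from h import *
a=grab('scene','s0');b=grab('top','t0')
for d in(a,b): print({k:np.round(d[k],3).tolist() for k in('fovy','cx','cy','R','t')})
print(bot.state())
E
```

```text
pics
{'fovy': 49.752, 'cx': 318.82, 'cy': 200.367, 'R': [[-0.906, -0.424, -0.004], [-0.312, 0.674, -0.669], [0.286, -0.605, -0.743]], 't': [0.504, 0.188, 1.23]}
{'fovy': 46.543, 'cx': 319.595, 'cy': 193.805, 'R': [[0.001, -1.0, 0.009], [-0.991, -0.002, -0.136], [0.136, -0.008, -0.991]], 't': [0.013, 0.538, 1.331]}
{'t': 0.1, 'joints': array([ 6.15878651e+01,  5.03596158e+00,  7.86142960e+01, -1.53161583e-03,
        9.64626862e+01, -5.90666663e+00]), 'joint_velocities': array([ 0.05496023, -0.19290109, -0.24709728, -0.0324889 ,  0.09436281,
        0.04841677]), 'effort': array([ 2.96603270e-03, -3.53015471e+01, -3.14218140e+01, -9.88724469e-05,
        7.92718667e-03, -4.25635540e-05]), 'tcp_pos': array([0.21032434, 0.50772668, 0.23026164]), 'orientation': array([-1.79887499e+02, -1.01087079e-02,  1.57494351e+02]), 'contact_force': array([ 0.72599808,  0.20997475, -0.31931755]), 'torque': array([-0.03732987, -0.03131651,  0.02480717]), 'finger_force': 0.0, 'grip_width': 0.9981088763101088}
```

View pics/s0.png

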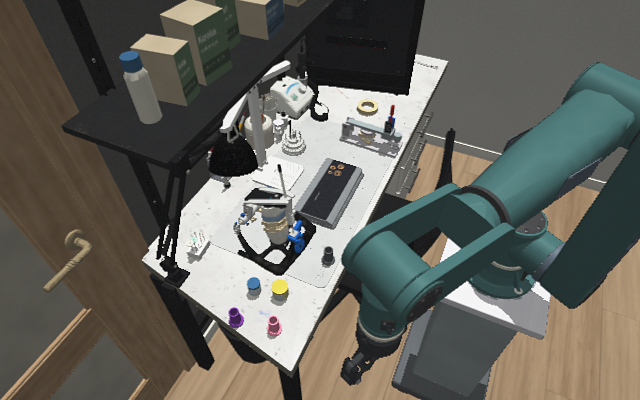

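View pics/t0.png

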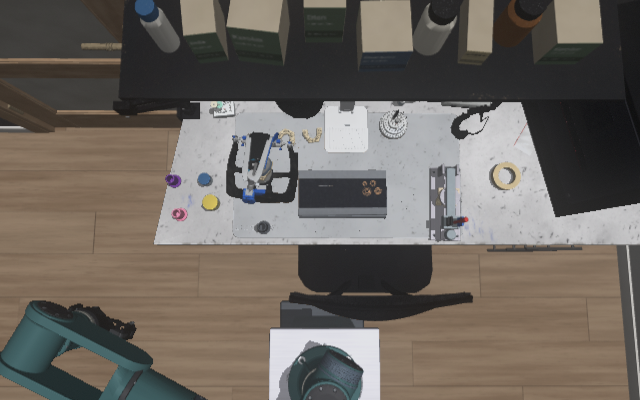

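The scene view shows the jig at about (370,130) with the red pin at (391,112), and the dark cup at (328,255). The top view shows the jig at about (445,200), pin at (464,221), and the dark cup at (262,227). Next I'll zoom in and segment.

```bash
python3 - <<'E'
from h import *
s=cv2.imread('pics/s0.png');t=cv2.imread('pics/t0.png')
def c(i,x,y,w,h,k): return cv2.resize(i[y:y+h,x:x+w],None,fx=k,fy=k,interpolation=cv2.INTER_NEAREST)
o=np.zeros((600,800,3),np.uint8)
o[:300,:400]=c(s,335,90,80,60,5)
o[:480,400:]=c(t,420,160,66,80,6)[:480,:400] if 0 else cv2.copyMakeBorder(c(t,420,160,66,80,6),0,0,0,4,0)
o[300:540,:240]=c(s,310,235,40,40,6); 
o[360:600,600:800]=0
o[300:540,240:400]=c(t,250,210,27,40,6)[:,:160]
cv2.imwrite('pics/c0.png',o)
def red(i): 
    h=cv2.cvtColor(i,cv2.COLOR_BGR2HSV); return cv2.inRange(h,(0,120,60),(8,255,255))|cv2.inRange(h,(174,120,60),(180,255,255))
def blue(i): return cv2.inRange(cv2.cvtColor(i,cv2.COLOR_BGR2HSV),(100,120,60),(125,255,255))
for n,i,x0,y0,x1,y1 in(('s',s,335,90,415,160),('t',t,420,160,486,240)):
  for f in(red,blue):
    m=f(i)[y0:y1,x0:x1]; k,l,st,ce=cv2.connectedComponentsWithStats(m)
    for j in range(1,k):
      if st[j,4]>3: print(n,f.__name__,st[j]+[x0,y0,0,0,0],ce[j]+[x0,y0])
E
```

```text
s red [390 105   5  17  36] [391.69444444 111.88888889]
s blue [392 118   3  10  20] [392.75 122.05]
t red [464 218   4   4  14] [465.5        219.28571429]
```

View pics/c0.png

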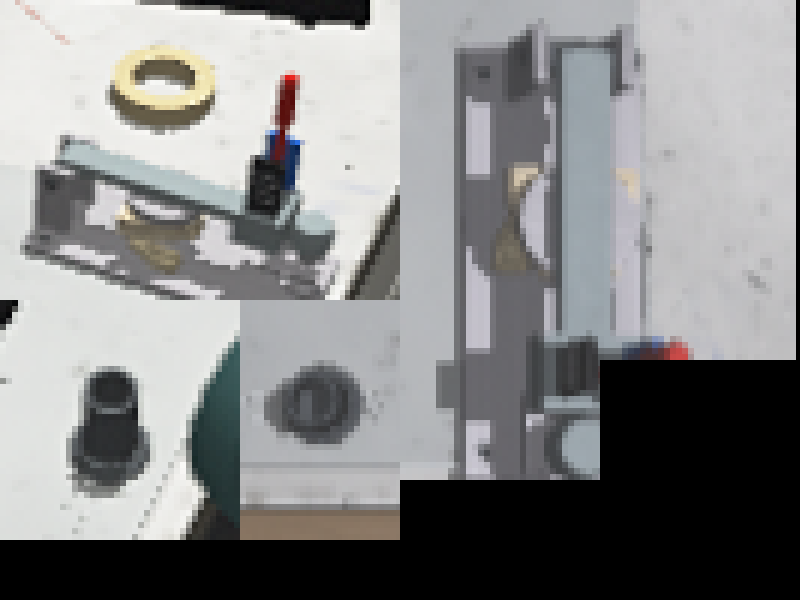

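The crops show the jig running nearly along world x in the top view: base left edge at column ≈429, carrier columns ≈446–456. The blue plate and red pin lie on its right, and the cup's mouth is visible in both views. I'll fit edges and triangulate now.

```bash
cat > m.py <<'E'
from h import *
from scipy.optimize import least_squares
a=grab('scene','s1');b=grab('top','t1')
def red(d):
    i=d['image'].astype(float); return np.clip((i[...,0]-1.3*np.maximum(i[...,1],i[...,2]))/100,0,1)
w=red(b)[210:228,455:480]; vv,uu=np.mgrid[210:228,455:480]; print('top red c',(w*uu).sum()/w.sum(),(w*vv).sum()/w.sum(),w.sum())
w=red(a)[98:126,382:402]
print('scene rows',[(r+98,round((w[r]*np.arange(382,402)).sum()/w[r].sum(),2),round(w[r].sum(),2)) for r in range(28) if w[r].sum()>.3])
g=cv2.cvtColor(b['image'],cv2.COLOR_RGB2GRAY).astype(float)
def edge(rows,c0,c1,sgn):
    P=[]
    for r in rows:
        dg=np.clip(sgn*np.diff(g[r,c0:c1]),0,None)
        if dg.max()>15: P.append((c0+.5+(dg*np.arange(len(dg))).sum()/dg.sum(),r))
    return np.array(P)
for nm,rows,c0,c1,sg,z in(('base left',range(170,236),425,433,-1,.01),('carR',range(172,214),452,458,1,.076),('carL',range(175,214),443,450,1,.076)):
    P=edge(rows,c0,c1,sg)
    if len(P)<6: print(nm,len(P)); continue
    W=np.array([plane(b,u,v,z) for u,v in P]); k=np.polyfit(W[:,0],W[:,1],1); e=W[:,1]-np.polyval(k,W[:,0]); ok=abs(e)<.003; k=np.polyfit(W[ok,0],W[ok,1],1)
    print(nm,ok.sum(),len(P),'yaw',np.degrees(np.arctan(k[0])),'y at mean x',W[ok,0].mean(),np.polyval(k,W[ok,0].mean()),'sd',e[ok].std())
# cup: dark masks
for n,d,x0,y0,x1,y1 in(('s',a,316,238,344,272),('t',b,250,215,276,240)):
    g2=cv2.cvtColor(d['image'],cv2.COLOR_RGB2GRAY)[y0:y1,x0:x1]; print(n); print('\n'.join(' '.join('%3d'%v for v in r) for r in g2))
E
python3 m.py
```

```text
top red c 464.7280598958333 219.35416666666666 15.36
scene rows [(105, np.float64(392.84), np.float64(2.93)), (106, np.float64(392.91), np.float64(2.8)), (107, np.float64(392.58), np.float64(2.12)), (108, np.float64(392.18), np.float64(1.76)), (109, np.float64(392.13), np.float64(1.71)), (110, np.float64(392.01), np.float64(2.01)), (111, np.float64(391.94), np.float64(1.9)), (112, np.float64(391.8), np.float64(1.64)), (113, np.float64(391.76), np.float64(1.61)), (114, np.float64(391.39), np.float64(1.26)), (115, np.float64(391.26), np.float64(0.64)), (116, np.float64(391.0), np.float64(0.74)), (117, np.float64(390.9), np.float64(0.8)), (118, np.float64(390.7), np.float64(0.99)), (119, np.float64(390.61), np.float64(0.79)), (120, np.float64(390.51), np.float64(0.95)), (121, np.float64(390.43), np.float64(0.95))]
base left 55 66 yaw -2.1229794240183018 y at mean x 0.5266874150732995 -0.3137230856812975 sd 0.0010235402232593672
carR 34 34 yaw -3.159580141172479 y at mean x 0.5369312117144114 -0.374937486757065 sd 0.0009748917549677959
carL 38 39 yaw -1.527256123590435 y at mean x 0.5347
[... 5769 characters left out ...]
 170 178 164 130  84  82  90  84  87  98 159 177 178 178 180 180 182 182 181
176 179 179 179 180 179 178 178 179 179 169 159 158 160 158 159 161 176 179 179 179 179 180 182 182 181
178 179 179 180 179 180 180 180 179 179 179 179 180 180 180 179 179 179 180 179 180 180 180 181 181 181
179 179 180 180 180 180 181 180 180 181 178 180 181 182 181 181 179 179 181 181 181 181 181 181 181 182
160 160 159 160 162 161 162 162 162 162 160 161 162 163 162 162 163 163 163 164 164 164 164 163 164 164
176 177 172 172 176 176 175 176 178 178 177 178 177 179 179 179 180 180 180 180 180 180 180 180 179 178
187 186 183 183 184 185 184 185 185 187 186 186 187 188 188 189 189 189 190 190 190 189 189 188 188 188
```

```bash
cat > n.py <<'E'
from h import *
from scipy.optimize import least_squares
a=bot.get_image('scene');b=bot.get_image('top')
print('cup foot top@z4mm',plane(b,263.4,227,.004),'rim top',plane(b,263.1,227,.05),'rim scene',plane(a,328.2,250,.05),'tri',two(a,(328.2,250),b,(263.1,227)))
print('pin: top img @.160',plane(b,464.73,219.35,.158),' scene tip row105 @.174',plane(a,392.5,105.7,.173),' scene row 113.5',plane(a,391.6,113.6,.139))
# pin axis from scene column line + top centroid
S=np.array([[392.13,109],[392.01,110],[391.94,111],[391.8,112],[391.0,116],[390.7,118],[390.5,120]])
def f(p):
    X=[p[0],p[1]]
    r=list(proj(b,np.array(X+[.160]))-[464.73,219.35])
    L=np.array([proj(a,np.array(X+[z])) for z in(.13,.172)])
    r+=list((L[0,0]+(S[:,1]-L[0,1])*(L[1,0]-L[0,0])/(L[1,1]-L[0,1])-S[:,0])*.4)
    return r
r=least_squares(f,[.5,-.4]);print('pin',r.x,np.round(r.fun,2))
for z in(.121,.139,.172,.176):print(z,proj(a,np.append(r.x,z)),proj(b,np.append(r.x,z)))
E
python3 n.py; python3 - <<'E'
import cv2
s=cv2.imread('pics/s1.png')[95:160,335:415]; cv2.imwrite('pics/c1.png',cv2.resize(s,None,fx=9,fy=9,interpolation=cv2.INTER_CUBIC))
t=cv2.imread('pics/t1.png')[162:244,422:478]; cv2.imwrite('pics/c2.png',cv2.resize(t,None,fx=7,fy=7,interpolation=cv2.INTER_CUBIC))
E
```

```text
cup foot top@z4mm [0.44274753 0.18096206 0.004     ] rim top [0.43977162 0.17666799 0.05      ] rim scene [0.44219156 0.18207647 0.05      ] tri (array([0.44197284, 0.17785808, 0.04415908]), np.float64(0.003782324150398066))
pin: top img @.160 [ 0.45392179 -0.37199812  0.158     ]  scene tip row105 @.174 [ 0.45446012 -0.37053741  0.173     ]  scene row 113.5 [ 0.45409445 -0.37281714  0.139     ]
pin [ 0.45394367 -0.3713166 ] [-0.02 -0.07  0.04  0.02 -0.01 -0.01  0.07  0.08  0.04]
0.121 [390.87305764 118.10187558] [460.196649   220.43590076]
0.139 [391.50145745 113.85257156] [462.24669301 219.91141163]
0.172 [392.68348481 105.85958114] [466.16006338 218.91020375]
0.176 [392.82946962 104.87241687] [466.64864573 218.78520345]
```

View pics/c1.png

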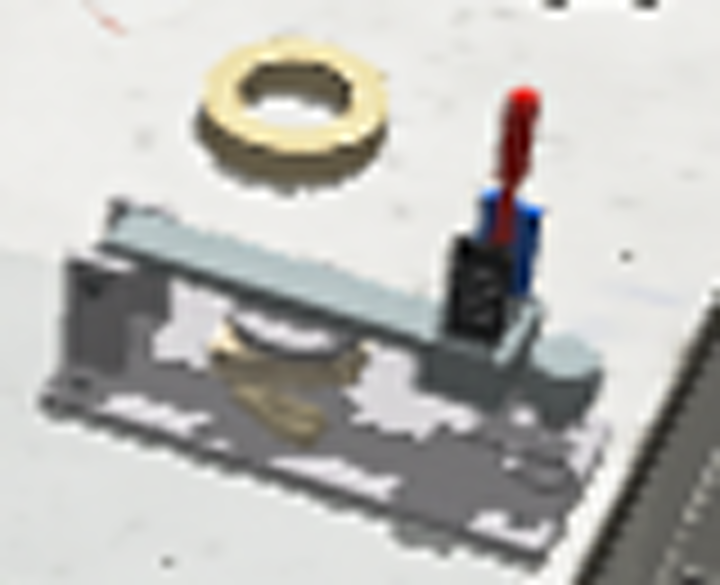

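View pics/c2.png

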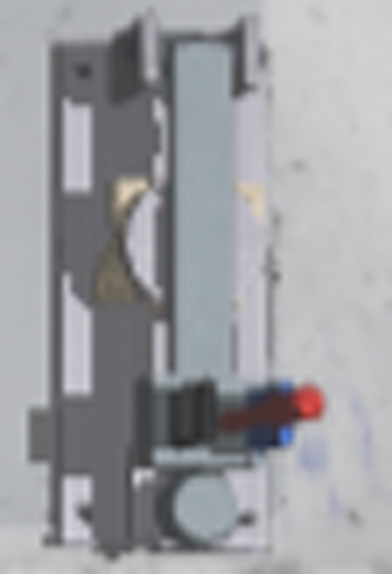

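Pin at (0.454,-0.371); both views agree. In the crops, the blue plate's right top edge is near top-view (463.7,220), the black plate spans columns 446.5–453, and the jig is almost aligned with world x. I'll cross-check the yaw and lateral offset.

```bash
cat > n2.py <<'E'
from h import *
a=bot.get_image('scene');b=bot.get_image('top')
p=lambda d,u,v,z:print(np.round(plane(d,u,v,z),4),end=' ')
S=lambda x,y:(335+x/9-.5+.06,95+y/9-.5+.06); T=lambda x,y:(422+x/7-.43,162+y/7-.43)
def ln(n,d,P,Q,z):
    A=plane(d,*P,z);B=plane(d,*Q,z);print(n,np.round(A,4),np.round(B,4),'yaw',np.degrees(np.arctan2(abs(B[1]-A[1])*np.sign((B-A)[0]*(B-A)[1]),abs((B-A)[0]))),'len',np.linalg.norm(B-A))
ln('scene base front edge z0',a,S(42,407),S(545,568),0)
ln('scene base top edge z10',a,S(52,392),S(548,552),.01)
ln('scene carrier near top edge',a,S(98,248),S(430,345),.076)
ln('scene carrier far top edge',a,S(140,207),S(478,296),.076)
ln('top base left z0',b,T(52,45),T(52,540),0)
ln('top base right z10',b,T(268,100),T(270,545),.01)
ln('top carr R',b,T(233,40),T(232,370),.076)
ln('top carr L',b,T(174,40),T(174,370),.076)
ln('top base near edge',b,T(52,545),T(270,548),0)
print('blue outer top'); ln('t',b,T(293,385),T(290,442),.121)
print('black inner/outer top'); ln('in',b,T(216,380),T(214,430),.121)
ln('scene black outer top',a,S(455,237),S(510,250),.121)
ln('scene black outer bottom',a,S(445,328),S(500,345),.078)
print('ball/coupler centre top', plane(b,*T(208,508),.076))
E
python3 n2.py
```

```text
scene base front edge z0 [ 0.6243 -0.324   0.    ] [ 0.4046 -0.3172  0.    ] yaw -1.7865808066912283 len 0.21981261815713765
scene base top edge z10 [ 0.6199 -0.3234  0.01  ] [ 0.4041 -0.3156  0.01  ] yaw -2.0833072162069457 len 0.21588617697836596
scene carrier near top edge [ 0.609  -0.3393  0.076 ] [ 0.4682 -0.3373  0.076 ] yaw -0.8115726283982546 len 0.14086309488196813
scene carrier far top edge [ 0.6039 -0.371   0.076 ] [ 0.4611 -0.3739  0.076 ] yaw 1.150221030956874 len 0.14281422020367426
top base left z0 [ 0.6236 -0.3201  0.    ] [ 0.4087 -0.3134  0.    ] yaw -1.7820432173743128 len 0.21498509747413444
top base right z10 [ 0.5977 -0.4104  0.01  ] [ 0.4063 -0.4035  0.01  ] yaw -2.045142399694806 len 0.19153569227296452
top carr R [ 0.6111 -0.3761  0.076 ] [ 0.4746 -0.3704  0.076 ] yaw -2.3861884174870807 len 0.13661196666101055
top carr L [ 0.6111 -0.3517  0.076 ] [ 0.4746 -0.3468  0.076 ] yaw -2.0741072408401267 len 0.1365600509987673
top base near edge [ 0.4066 -0.3134  0.    ] [ 0.4054 -0.4066  0.    ] yaw 89.28349962042194 len 0.09322280814823047
blue outer top
t [ 0.4646 -0.3806  0.121 ] [ 0.4422 -0.3785  0.121 ] yaw -5.359945440494424 len 0.02247704103637894
black inner/outer top
in [ 0.4665 -0.3504  0.121 ] [ 0.4469 -0.3489  0.121 ] yaw -4.457404754433615 len 0.019699584459686767
scene black outer top [ 0.4669 -0.3482  0.121 ] [ 0.4452 -0.3493  0.121 ] yaw 3.1173152998569806 len 0.021686089993696197
scene black outer bottom [ 0.4657 -0.3472  0.078 ] [ 0.4428 -0.3463  0.078 ] yaw -2.2945246589999684 len 0.022859020874641072
ball/coupler centre top [ 0.41864217 -0.35851693  0.076     ]
```

Yaw ≈ -2°, jig centre ≈ (0.515,-0.363), pin (0.454,-0.371), cup ≈ (0.442,0.179). I'll go above the pin first.

```bash
for i in 1 2 3 4 5; do python3 -m jog '[[[-0.45,-0.575,0],0,1],[[-0.45,-0.575,0],0,1],[[-0.45,-0.575,0],0,1],[[-0.45,-0.575,0],0,1],[[-0.45,-0.575,0],0,1]]' 30|tail -c 400; done
for i in 1 2 3 4; do python3 -m jog '[[[0,0,0],0.19,1],[[0,0,0],0.19,1],[[0,0,0],0.19,1],[[0,0,0],0.19,1],[[0,0,0],0.19,1]]' >/dev/null; done
python3 -m jog '[[[0,0,0],0.126,1],[[0,0,0],0.126,1],[[0,0,0],0.126,1],[[0,0,0],0.126,1],[[0,0,0],0.126,1]]'
cat > st.py <<'E'
import sys;from h import *
from scipy.spatial.transform import Rotation as Ro
s=bot.state();R=Ro.from_euler('xyz',s['orientation'],degrees=True).as_matrix()
print('t',s['t'],np.round(s['tcp_pos'],4),np.round(s['orientation'],2),'F',np.round(s['contact_force'],1),'w',round(s['grip_width'],3),'ff',round(s['finger_force'],1),'j',np.round(s['joints'],1))
if len(sys.argv)>3: print('cmd units',np.round(R.T@(np.array(sys.argv[1:4],float)-s['tcp_pos'])/.25,3))
E
python3 st.py .454 -.371 .137
```

```text
t: 0.82
tcp_pos: [0.26, 0.3286, 0.2315]
orientation: [-179.9, 0.1, 157.3]
contact_force: [0.6, 0.7, -0.0]
grip_width: 0.999
finger_force: 0.0
t: 1.23
tcp_pos: [0.3089, 0.1526, 0.2316]
orientation: [-179.9, 0.1, 157.2]
contact_force: [1.0, 0.6, -0.1]
grip_width: 0.999
finger_force: 0.0
t: 1.65
tcp_pos: [0.3577, -0.0238, 0.2314]
orientation: [-179.9, 0.1, 157.2]
contact_force: [0.1, 0.5, -0.4]
grip_width: 1.006
finger_force: 0.0
t: 2.07
tcp_pos: [0.4065, -0.1999, 0.2308]
orientation: [-179.9, 0.0, 157.2]
contact_force: [-0.8, -0.2, 0.5]
grip_width: 1.005
finger_force: 0.0
t: 2.48
tcp_pos: [0.4554, -0.3754, 0.2299]
orientation: [-179.9, -0.0, 157.3]
contact_force: [-0.3, 0.3, -0.6]
grip_width: 0.999
finger_force: 0.0
t: 4.57
tcp_pos: [0.4552, -0.3708, 0.2313]
orientation: [-180.0, 0.0, -1.8]
contact_force: [0.3, 0.7, -0.1]
grip_width: 1.003
finger_force: 0.0
t 4.5667 [ 0.4552 -0.3708  0.2313] [-179.98    0.     -1.85] F [ 0.3  0.7 -0.1] w 1.003 ff 0.0 j [-44.7   9.8  73.2   0.   97.   47.1]
cmd units [-0.005  0.001  0.377]
```

```bash
python3 -m jog '[[[-0.005,0,0.2],0,1],[[-0.005,0,0.37],0,1],[[-0.005,0,0.37],0,1],[[-0.005,0,0.37],0,1],[[-0.005,0,0.37],0,0.6]]' 20 >/dev/null; python3 -m jog '[[[0,0,0],0,0.26],[[0,0,0],0,0.26],[[0,0,0],0,0.26],[[0,0,0],0,0.26],[[0,0,0],0,0.26]]'; python3 st.py .454 -.371 .137
python3 - <<'E'
from h import *
a=grab('scene','s2');b=grab('top','t2')
s=cv2.imread('pics/s2.png')[80:150,350:430];t=cv2.imread('pics/t2.png')[190:260,420:500]
cv2.imwrite('pics/c3.png',np.vstack([cv2.resize(i,None,fx=4.2,fy=4.2,interpolation=cv2.INTER_CUBIC) for i in(s,t[:,:80])]) )
E
```

```text
t: 5.4
tcp_pos: [0.4542, -0.3715, 0.14]
orientation: [179.9, -0.1, -2.0]
contact_force: [-0.4, 0.0, -0.2]
grip_width: 0.263
finger_force: 0.0
t 5.4 [ 0.4542 -0.3715  0.14  ] [ 1.7993e+02 -8.0000e-02 -1.9800e+00] F [-0.4  0.  -0.2] w 0.263 ff 0.0 j [-44.8  11.5  81.6   0.   86.8  47.2]
cmd units [-0.001 -0.002  0.012]
```

View pics/c3.png

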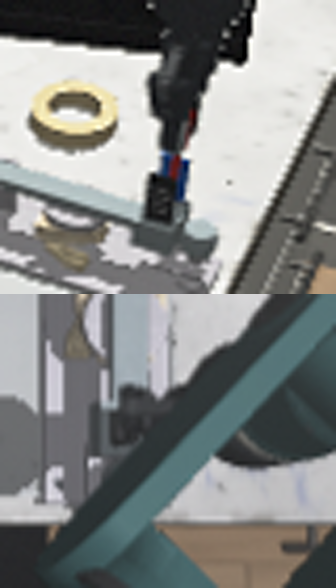

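The view shows the fingers straddling the red pin, which is visible just behind the near finger at about (393,112). I'll close gently.

```bash
python3 -m jog '[[[0,0,0.01],0,0.2],[[0,0,0.01],0,0.18],[[0,0,0.01],0,0.17],[[0,0,0.01],0,0.16],[[0,0,0.01],0,0.15]]' 20 ; python3 -m jog '[[[0,0,0],0,0.1],[[0,0,0],0,0],[[0,0,0],0,0],[[0,0,0],0,0],[[0,0,0],0,0]]' 25; python3 st.py
```

```text
t: 5.92
tcp_pos: [0.4537, -0.3709, 0.1359]
orientation: [-180.0, 0.0, -2.0]
contact_force: [0.0, 0.9, 0.4]
grip_width: 0.16
finger_force: 19.5
t: 6.33
tcp_pos: [0.4538, -0.371, 0.1361]
orientation: [-180.0, 0.0, -2.0]
contact_force: [0.3, 1.5, -1.3]
grip_width: 0.155
finger_force: 24.4
t 6.3333 [ 0.4538 -0.371   0.1361] [-1.7997e+02  1.0000e-02 -1.9800e+00] F [ 0.3  1.5 -1.3] w 0.155 ff 24.4 j [-44.8  11.7  81.9   0.   86.5  47.2]
```

Gripped at 14 mm width with little side force. I'll pull straight up.

```bash
python3 -m jog '[[[0,0,-0.02],0,0],[[0,0,-0.05],0,0],[[0,0,-0.08],0,0],[[0,0,-0.11],0,0],[[0,0,-0.14],0,0]]' 40; python3 -m jog '[[[0,0,-0.1],0,0],[[0,0,-0.2],0,0],[[0,0,-0.3],0,0],[[0,0,-0.32],0,0],[[0,0,-0.32],0,0]]'; python3 st.py .442 .1795 .2
python3 - <<'E'
from h import *
a=grab('scene','s3')
s=cv2.imread('pics/s3.png')[60:150,340:440]
cv2.imwrite('pics/c4.png',cv2.resize(s,None,fx=5,fy=5,interpolation=cv2.INTER_CUBIC))
E
```

```text
t: 6.75
tcp_pos: [0.4541, -0.3712, 0.1726]
orientation: [180.0, -0.0, -2.0]
contact_force: [-0.6, 0.5, -1.6]
grip_width: 0.152
finger_force: 38.9
t: 7.17
tcp_pos: [0.4547, -0.3723, 0.255]
orientation: [179.7, -0.3, -2.0]
contact_force: [0.5, -0.8, -0.7]
grip_width: 0.152
finger_force: 39.0
t 7.1667 [ 0.4547 -0.3723  0.255 ] [179.7  -0.3  -2. ] F [ 0.5 -0.8 -0.7] w 0.152 ff 39.0 j [-44.8   9.4  71.   -0.   99.2  47.2]
cmd units [-0.129 -2.205  0.208]
```

View pics/c4.png

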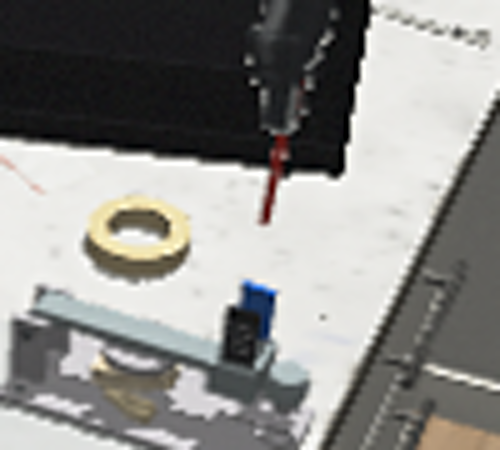

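The pin is free of the jig and hangs vertically from the gripper, foot at about (393,104). On to the cup.

```bash
for i in 1 2 3; do python3 -m jog '[[[-0.043,-0.735,0],0,0],[[-0.043,-0.735,0],0,0],[[-0.043,-0.735,0],0,0],[[-0.043,-0.735,0],0,0],[[-0.043,-0.735,0],0,0]]' >/dev/null; done; python3 -m jog '[[[0,0,0.2],0,0],[[0,0,0.36],0,0],[[0,0,0.36],0,0],[[0,0,0.36],0,0],[[0,0,0.36],0,0]]' ; python3 st.py .4418 .1795 .087
python3 - <<'E'
from h import *
a=grab('scene','s4');b=grab('top','t4')
s=cv2.imread('pics/s4.png')[200:280,290:370];t=cv2.imread('pics/t4.png')[190:250,230:310]
cv2.imwrite('pics/c5.png',np.vstack([cv2.resize(i,None,fx=4,fy=4,interpolation=cv2.INTER_CUBIC) for i in(s,t)]))
E
```

```text
t: 8.88
tcp_pos: [0.4409, 0.1807, 0.1615]
orientation: [180.0, 0.0, -2.0]
contact_force: [0.5, 0.4, 0.7]
grip_width: 0.154
finger_force: 39.4
t 8.8833 [0.4409 0.1807 0.1615] [ 1.7999e+02  3.0000e-02 -2.0100e+00] F [0.5 0.4 0.7] w 0.154 ff 39.4 j [ 15.5  -3.   94.6  -0.   88.4 107.5]
cmd units [0.004 0.004 0.298]
```

View pics/c5.png

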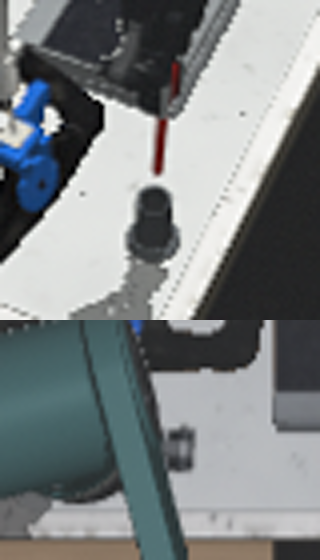

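The pin hangs over the cup: foot at about (329.5,243), cup mouth centre (328.2,249.5). I'll check the along-view direction numerically, then lower.

```bash
python3 - <<'E'
from h import *
a=bot.get_image('scene')
for z in(.05,.0815):print(z,proj(a,np.array([.4409,.1807,z])))
i=a['image'].astype(int);m=(i[...,0]>1.6*i[...,1])&(i[...,0]>60);v,u=np.nonzero(m[205:250,315:345]);print(v.max()+205,u[v==v.max()]+315)
g=cv2.cvtColor(a['image'],cv2.COLOR_RGB2GRAY);print(g[242:258,328])
E
python3 -m jog '[[[0.003,-0.003,0.05],0,0],[[0.003,-0.003,0.1],0,0],[[0.003,-0.003,0.15],0,0],[[0.003,-0.003,0.15],0,0],[[0.003,-0.003,0.15],0,0]]'; python3 st.py .4418 .1795 .087
```

```text
0.05 [328.82121735 249.79389768]
0.0815 [328.9703798  243.10687485]
242 [328]
[ 59 160 230 226 143  48  43  45  45  44  49  62  45  46  47  47]
t: 9.45
tcp_pos: [0.4424, 0.1816, 0.1254]
orientation: [-180.0, -0.1, -2.0]
contact_force: [0.1, -0.6, -0.2]
grip_width: 0.147
finger_force: 39.4
t 9.45 [0.4424 0.1816 0.1254] [-1.7996e+02 -1.2000e-01 -2.0200e+00] F [ 0.1 -0.6 -0.2] w 0.147 ff 39.4 j [ 15.5  -1.6  97.5   0.   84.  107.5]
cmd units [-0.002  0.009  0.154]
```

```bash
python3 -m jog '[[[0,0.006,0.04],0,0],[[0,0.006,0.08],0,0],[[0,0.006,0.12],0,0],[[0,0.006,0.135],0,0],[[0,0.006,0.14],0,0]]';python3 -m jog '[[[0,0,0],0,0],[[0,0,0.004],0,0],[[0,0,0.008],0,0],[[0,0,0.012],0,0],[[0,0,0.012],0,0]]'; python3 st.py
```

```text
t: 9.87
tcp_pos: [0.4404, 0.1798, 0.0871]
orientation: [180.0, 0.2, -2.0]
contact_force: [0.7, 1.0, -0.7]
grip_width: 0.156
finger_force: 39.4
t: 10.28
tcp_pos: [0.4415, 0.1802, 0.0859]
orientation: [-180.0, -0.0, -2.0]
contact_force: [-0.6, 0.2, -1.1]
grip_width: 0.149
finger_force: 39.4
t 10.2833 [0.4415 0.1802 0.0859] [-1.7999e+02 -2.0000e-02 -1.9800e+00] F [-0.6  0.2 -1.1] w 0.149 ff 39.4 j [1.540e+01 1.000e-01 1.005e+02 0.000e+00 7.940e+01 1.074e+02]
```

```bash
for i in 1 2; do python3 -m jog '[[[0,0,0.004],0,0],[[0,0,0.004],0,0],[[0,0,0.004],0,0],[[0,0,0.004],0,0],[[0,0,0.004],0,0]]' | sed -n '2p;4p'; done
```

```text
tcp_pos: [0.4419, 0.1802, 0.0856]
contact_force: [-1.0, -0.9, 5.4]
tcp_pos: [0.4422, 0.1803, 0.0855]
contact_force: [-1.8, -0.7, 9.2]
```

The pin's foot is on the cup floor (rising force at the expected height). I'll release slowly and retreat.

```bash
python3 -m jog '[[[0,0,-0.006],0,0.05],[[0,0,-0.006],0,0.16],[[0,0,-0.006],0,0.22],[[0,0,-0.006],0,0.3],[[0,0,-0.006],0,0.4]]' 20 | sed -n '2,6p'; python3 -m jog '[[[0,0,0],0,0.6],[[0,0,-0.03],0,0.6],[[0,0,-0.1],0,0.6],[[0,0,-0.25],0,0.6],[[0,0,-0.4],0,0.6]]'|sed -n 2p; python3 -m jog '[[[0,0,-0.2],0,0.6],[[0,0,-0.3],0,0.6],[[0,0,-0.3],0,0.6],[[0,0,-0.3],0,0.6],[[0,0,-0.3],0,0.6]]'|sed -n 2p; for i in 1 2 3; do python3 -m jog '[[[0.02,0.7,0],0,0.6],[[0.02,0.7,0],0,0.6],[[0.02,0.7,0],0,0.6],[[0.02,0.7,0],0,0.6],[[0.02,0.7,0],0,0.6]]' >/dev/null; done;python3 st.py .455 -.36 .2
python3 - <<'E'
from h import *
a=grab('scene','s5');b=grab('top','t5')
s=cv2.imread('pics/s5.png')[200:280,290:370];t=cv2.imread('pics/t5.png')[190:250,230:310]
cv2.imwrite('pics/c6.png',np.vstack([cv2.resize(i,None,fx=4,fy=4,interpolation=cv2.INTER_CUBIC) for i in(s,t)]))
E
```

```text
tcp_pos: [0.441, 0.18, 0.0846]
orientation: [180.0, 0.1, -2.0]
contact_force: [-0.0, -0.4, 0.4]
grip_width: 0.404
finger_force: 0.0
tcp_pos: [0.4401, 0.1797, 0.1851]
tcp_pos: [0.4412, 0.1801, 0.2601]
t 13.6167 [ 0.437  -0.3494  0.2568] [-179.93    0.25   -2.27] F [-0.2  0.1 -0.4] w 0.596 ff 0.0 j [-44.4   6.2  74.4  -0.1  99.7  47.9]
cmd units [0.074 0.04  0.227]
```

View pics/c6.png

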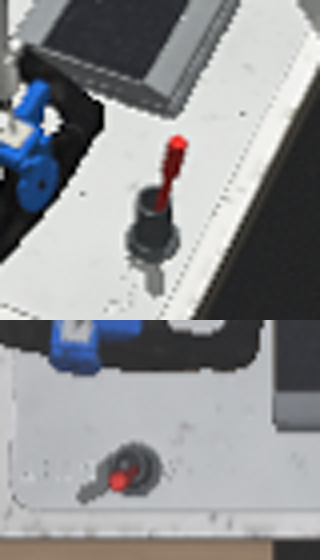

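The pin stands in the cup: in the scene view its tip is at (334,235), leaning on the rim of the right, dark cup. Next, the latch, centred at about (0.4545,-0.3595).

```bash
python3 -m jog '[[[0.074,0.04,0],0,0.8],[[0.074,0.04,0.2],0,0.8],[[0.074,0.04,0.4],0,0.8],[[0.074,0.04,0.4],0,0.8],[[0.074,0.04,0.4],0,0.8]]' >/dev/null; for i in 1 2 3 4; do python3 -m jog '[[[0,0,0],0,0.8]]' | sed -n 2p; done; python3 st.py .4545 -.3595 .083
python3 - <<'E'
from h import *
a=grab('scene','s6')
s=cv2.imread('pics/s6.png')[80:150,350:430]
cv2.imwrite('pics/c7.png',cv2.resize(s,None,fx=6,fy=6,interpolation=cv2.INTER_CUBIC))
E
```

```text
tcp_pos: [0.4563, -0.3531, 0.1591]
tcp_pos: [0.4575, -0.355, 0.1625]
tcp_pos: [0.4578, -0.3559, 0.1635]
tcp_pos: [0.4575, -0.3562, 0.1632]
t 14.4667 [ 0.4575 -0.3562  0.1632] [179.82  -0.22  -1.96] F [-0.4 -0.7  0.5] w 0.804 ff 0.0 j [-43.5   9.9  80.9   0.   89.   48.4]
cmd units [-0.013  0.013  0.321]
```

View pics/c7.png

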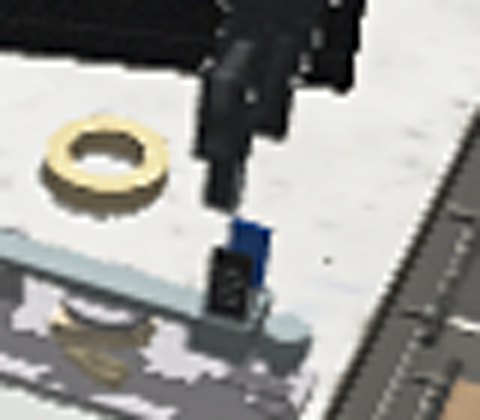

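The open fingers are above the plates: near finger tip at (387,115), plates below at (388–392,118–132), and the pin hole is empty. Lowering now.

```bash
python3 -m jog '[[[-0.013,0.013,0.05],0,0.8],[[-0.013,0.013,0.12],0,0.8],[[-0.013,0.013,0.2],0,0.8],[[-0.013,0.013,0.28],0,0.8],[[-0.013,0.013,0.315],0,0.8]]' |sed -n '4p'; for i in 1 2 3; do python3 -m jog '[[[0,0,0],0,0.65],[[0,0,0],0,0.65]]' | sed -n '2p;4p'; done; python3 st.py .4545 -.3595 .083
```

```text
contact_force: [0.0, 0.9, -2.0]
tcp_pos: [0.4527, -0.3589, 0.0812]
contact_force: [-0.7, 0.6, 0.7]
tcp_pos: [0.4538, -0.3597, 0.0834]
contact_force: [-0.1, 0.5, 0.1]
tcp_pos: [0.4535, -0.3593, 0.0827]
contact_force: [0.2, -0.2, 0.6]
t 15.4333 [ 0.4535 -0.3593  0.0827] [ 1.7992e+02 -9.0000e-02 -1.9800e+00] F [ 0.2 -0.2  0.6] w 0.653 ff 0.0 j [-44.   12.8  86.9   0.   80.2  48. ]
cmd units [ 0.004  0.001 -0.001]
```

Well placed. I'll close in stages and watch where each side makes contact.

```bash
python3 -m jog '[[[0,0,0],0,0.5],[[0,0,0],0,0.44],[[0,0,0],0,0.44],[[0,0,0],0,0.44]]' 40| sed -n '2p;4,6p'; python3 -m jog '[[[0,0,0],0,0.4],[[0,0,0],0,0.38],[[0,0,0],0,0.38],[[0,0,0],0,0.38]]' | sed -n '2p;4,6p'; python3 -m jog '[[[0,0,0],0,0.34],[[0,0,0],0,0.34],[[0,0,0],0,0.34],[[0,0,0],0,0.34]]' | sed -n '2p;4,6p'
```

```text
tcp_pos: [0.4533, -0.36, 0.0823]
contact_force: [0.1, -3.1, 2.0]
grip_width: 0.443
finger_force: 1.7
tcp_pos: [0.4533, -0.3597, 0.0823]
contact_force: [0.3, -4.9, 2.9]
grip_width: 0.382
finger_force: 2.5
tcp_pos: [0.4533, -0.3591, 0.0823]
contact_force: [-0.1, -3.6, 5.1]
grip_width: 0.342
finger_force: 4.5
```

```bash
python3 -m jog '[[[0,0,0],0,0.3],[[0,0,0],0,0.28],[[0,0,0],0,0.26],[[0,0,0],0,0.2]]' 40| sed -n '2p;4,6p'; python3 -m jog '[[[0,0,0],0,0],[[0,0,0],0,0],[[0,0,0],0,0],[[0,0,0],0,0]]' 60| sed -n '2p;4,6p'
```

```text
tcp_pos: [0.4533, -0.3574, 0.0826]
contact_force: [-1.9, 0.9, 8.3]
grip_width: 0.3
finger_force: 39.3
tcp_pos: [0.4533, -0.3571, 0.0827]
contact_force: [-1.4, 3.4, 8.6]
grip_width: 0.285
finger_force: 59.6
```

Latch pinched to the stop. I'll trim the lateral offset slightly, then lift along the hinge arc.

```bash
python3 -m jog '[[[0,-0.006,-0.004],0,0],[[0,-0.008,-0.008],0,0],[[0,-0.008,-0.008],0,0],[[0,-0.008,-0.008],0,0]]' 60| sed -n '2p;4,6p'; python3 -m jog '[[[0.004,0,-0.013],0,0],[[0.009,0,-0.026],0,0],[[0.014,0,-0.04],0,0],[[0.019,0,-0.053],0,0],[[0.019,0,-0.053],0,0]]' 60| sed -n '2p;4,6p';python3 - <<'E'
from h import *
a=grab('scene','s7')
s=cv2.imread('pics/s7.png')[70:165,330:430]
cv2.imwrite('pics/c8.png',cv2.resize(s,None,fx=6,fy=6,interpolation=cv2.INTER_CUBIC))
E
```

```text
tcp_pos: [0.4533, -0.357, 0.0827]
contact_force: [2.2, -4.5, -1.1]
grip_width: 0.284
finger_force: 60.1
tcp_pos: [0.457, -0.3571, 0.094]
contact_force: [3.1, -7.9, -7.8]
grip_width: 0.286
finger_force: 59.6
```

View pics/c8.png

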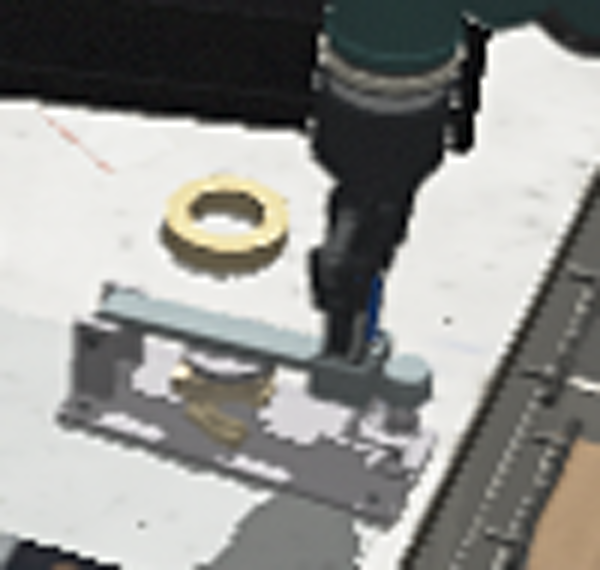

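The carrier's coupler end has visibly lifted off the ball (gap at (397,138)) under small force. Continuing to 20°.

```bash
python3 -m jog '[[[0.004,0.004,-0.01],0,0],[[0.009,0.005,-0.021],0,0],[[0.014,0.005,-0.032],0,0],[[0.019,0.005,-0.043],0,0],[[0.024,0.005,-0.052],0,0]]' 60| sed -n '2p;4,6p'; python3 -m jog '[[[0.006,0,-0.011],0,0],[[0.012,0,-0.022],0,0],[[0.018,0,-0.032],0,0],[[0.024,0,-0.042],0,0],[[0.028,0,-0.049],0,0]]'| sed -n '2p;4,6p'; python3 -m jog '[[[0.008,0,-0.012],0,0],[[0.016,0,-0.023],0,0],[[0.024,0,-0.034],0,0],[[0.032,0,-0.046],0,0],[[0.032,0,-0.046],0,0]]'| sed -n '2p;4,6p'; python3 -m jog '[[[0,0,0],0,0],[[0,0,0],0,0],[[0,0,0],0,0],[[0,0,0],0,0]]'| sed -n '2p;4,6p';python3 - <<'E'
from h import *
a=grab('scene','s8')
s=cv2.imread('pics/s8.png')[60:165,330:430]
cv2.imwrite('pics/c9.png',cv2.resize(s,None,fx=5.6,fy=5.6,interpolation=cv2.INTER_CUBIC))
E
```

```text
tcp_pos: [0.4631, -0.3573, 0.1082]
contact_force: [1.9, -2.2, -7.0]
grip_width: 0.289
finger_force: 61.1
tcp_pos: [0.4708, -0.3576, 0.1221]
contact_force: [1.3, 1.7, -7.4]
grip_width: 0.291
finger_force: 62.2
tcp_pos: [0.4791, -0.358, 0.1342]
contact_force: [-1.1, 5.2, -6.5]
grip_width: 0.289
finger_force: 62.8
tcp_pos: [0.479, -0.358, 0.134]
contact_force: [-0.8, 5.8, -7.0]
grip_width: 0.282
finger_force: 62.9
```

View pics/c9.png

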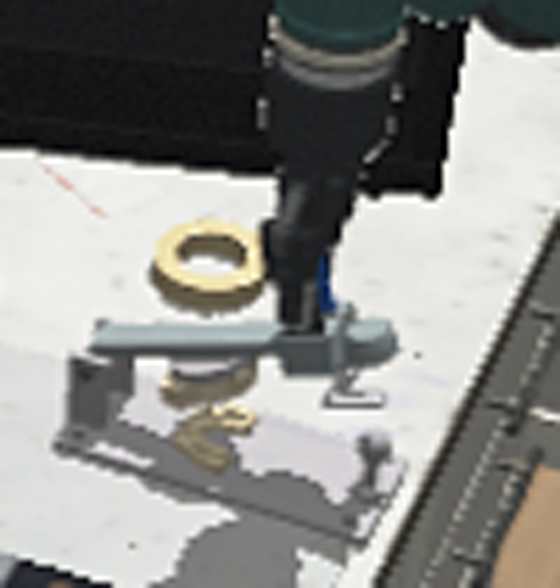

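The carrier is clearly raised: coupler at (395,120), free of the ball at (397,139), and still pinched. A TCP shift of 26 mm back and 51 mm up means about 20°. Handing in.

```bash
python3 -c "
from plant import bot
print(bot.state()['t'],bot.finish_job())"
```

```text
the job is handed in; nothing more can be done
19.5333 None
```

The job is handed in at 19.5 s: the pin stands in the dark steel cup, and the latch is pinched to its stop with the carrier held raised by about 20°, an angle worked out from the gripper's travel.

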